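# Fit a sanding drum into the spindle sander and hold it home

## Task

Swing the dust cover of the spindle sander on the bench fully open until it rests back on its stop. Then take the sanding drum out of its wooden storage block, put its keyed shaft into the drive hub, turn it until the key slips into the keyway, and keep pushing against the ejector spring until the drum sits fully down on the hub. Finish while still gripping the drum and holding it pressed home there, with the cover open, and leave the other things on the bench where they are.

Things in the scene. Friction and masses are not known exactly. Their poses are not given: they have to be found in the camera images.
- housing: The spindle sander: low grey open-topped steel box fixed on the bench, 160 (x) by 200 (y) by 85 mm high, walls and floor 10 mm, at the start shut by a hinged cover. Origin: centre of its underside, on the bench; z up, x from the handle side (nearest the robot) to the hinge side. Stands left or right of the robot's middle line, turned up to 0.25 rad.
- cover (a joint): Angle of the steel dust cover (160 by 200 by 6 mm, 0.35 kg) in rad: 0 closed, grows as the handle side rises; its stop is at 1.95, past vertical. It has no catch or spring: it falls shut when let go below about 1.55 and falls back onto the stop beyond.
- cover_handle (a point): Middle of the cover's handle: straight round bar 10 mm thick, 100 mm long, parallel to the hinge, held 40 mm in front of the cover's free edge, in the cover's plane, by an 8 mm arm at each end. A finger fits in the gap behind it; below is only the bench, 89 mm down when shut. The bar can turn between the fingers. 200 mm from the hinge line. Its axes turn with the cover.
- cover_hinge (a point): Middle of the hinge line of the cover, at the housing's far top edge; the line runs along the housing's y. With the cover closed its axes are parallel to the housing's; the cover turns about +y as it opens.
- hub: Steel drive hub of a belt pulley, upright inside the housing 5 mm in front of its centre, locked against turning. 58 mm high, 56 mm wide; round bore 22 mm in diameter, open at the top. Origin on the bore's axis at the hub's foot (10 mm above the bench), z up; the keyway points along its +x, up to 0.85 rad either side of the world's +x.
- hub_mouth (a point): Centre of the bore at the hub's flat top, 58 mm above the hub's origin, 17 mm below the housing's rim. From the bore one keyway, a slot 8 mm wide, is cut out to 17 mm from the axis along the hub's +x, all the way down. Below, outside the hub, the pulley's rim is 104 mm in diameter.
- ejector (a joint): Travel in m of the round spring-loaded plunger inside the bore: 0 is up, its top 24 mm below the hub's top; it grows as it is pressed down. It needs about 5 N to start and 3 N more for each 10 mm. With the drum fully home it reads 0.016 (end stop 0.019). The drum's own weight does not press it down; let go, the drum is pushed up.
- spindle: Sanding drum on a keyed shaft, one loose piece, 0.25 to 0.42 kg, 114 mm long, upright. Origin: centre of the shaft's lower tip; z up the shaft, x towards the key. Shaft 20 mm in diameter, 40 mm long, 3 mm chamfer at the tip; above it the flat-bottomed drum, 53 mm in diameter, 40 to 78 mm above the tip; then the grip tab. At the start x is within 0.6 rad of the world's +x.
- spindle_grip (a point): Point on the drum's axis in its aluminium grip tab, 103 mm above the shaft's tip, 11 mm below the tab's top. The tab is 36 mm high, 18 mm thick along the spindle's y with flat parallel sides; it reaches from 16 mm behind the axis (-x, blunt end) to 33 mm in front (+x, pointed end): the pointed end lies over the key. Pinch across y.
- spindle_key (a point): Middle of the key's lower end, 14 mm above the shaft's tip: a bar 6 mm wide on the shaft's +x side, standing out to 15 mm from the axis, from 14 to 36 mm above the tip. Off the keyway it rests on the hub's top.
- spindle_seat (a point): Centre of the drum's flat underside, 40 mm above the shaft's tip. At the start it rests on the storage block's top; fully home it rests on the hub's top, at point hub_mouth, with the spindle's origin 18 mm above the hub's.
- block: Beech storage block, fixed, 100 by 100 by 50 mm high, with a plain 34 mm hole through its middle in which the drum's shaft stands loosely. Origin: centre of its underside. It stands on the other side of the robot's middle line from the housing.
- sanding_block: Bystander: loose cork sanding block, 100 by 60 by 25 mm, lying on the bench. Origin: centre of its underside. Leave alone.
- offcut: Bystander: loose beech offcut, 70 by 18 by 16 mm, lying on the bench. Origin: centre of its underside. Leave alone.
- glue_bottle: Bystander: standing white glue bottle, 56 mm in diameter and 130 mm high, loose. Origin: centre of its underside. Leave alone.
Mind the look-alikes: they are no part of the job. Leave any turquoise or yellow look-alike of the spindle alone.

How it is judged:
By the outcome, as a careful person would: the job done as asked, in the order asked, and still so for the second after the job is handed in, while the arm keeps its last pose, push and grip.
It also fails if it takes over 64 s, if anything falls off the work surface, if the arm or the gripper's body presses on something with over 40 N, if the wrist force passes 120 N, or if a joint passes its speed limit or range.

## Robot

A 6-joint arm with a two-finger parallel gripper is mounted at the origin on the work surface. World frame = base frame: x ahead of the robot, y to its left, z up, the work surface at z = 0. Lengths are in mm, angles in rad, forces in N, time in s.
With the tool pointing down it reaches from about 150 to 775 mm from the base axis. Payload 6.1 kg.
Tool frame: the origin (TCP) lies between the finger pads; the fingertips stand bot.tip_extent ahead of it and the grasp point (between the pads) lies 8 mm behind it (bot.tip_extent is the distance from the TCP to the fingertips, in mm); z points along the fingers, y is the direction in which the jaws open and shut (so a half turn about z gives the same grasp; the last joint's range is limited). The gripper opens to 85 mm and grips with 20 to 120 N. Pads are 22 mm wide; open, the fingers measure 114 mm over their backs; the gripper's body (76 mm by 85 mm) begins 54 mm behind the grasp point. The pads swing forward as they close: fully open they stand 13 mm farther back than shut.
Start: joints at [-1.225, 0.126, -0.04, 1.405, 0, 1.571], TCP at [177.941, -493.908, 242.295] pointing down, gripper open.
Joint ranges: [-2.72, 2.72], [-0.95, 1.95], [-1.27, 1.35], [-1.78, 2.02], [-1.46, 1.47], [-3.14, 3.14]. Speed limits (rad/s): [2.39, 2.39, 3.01, 3.14, 3.14, 3.14].

## Interface

Orientations are given as a rotation vector (axis times angle).
In Python, from workcell import bot, imaging, spotter gives the robot as it stands. The module is installed in compiled form; this text tells all that it offers.
- The arm moves only by the tool carry_out, never from a script. Its argument "increments" is text: rows parted by semicolons, each of 7 numbers parted by spaces: the opening, from 0 (shut) to 1 (fully open), then the shift along the tool's x, y, z in m, then the turn, a rotation vector about the tool's x, y, z in rad. A call has 1 to 8 rows; each row is the pose to reach, as a shift and turn from the pose measured when the call began, along the tool's axes at that moment; what a row does not reach only later rows make up. A row lasts 1/10 s, in which the tool goes at most 50 mm and 8.59 degrees, less where a joint would pass 70% of its speed; a pose out of reach is approached as far as the arm can. A call with a gripper value outside its range is refused whole. The fingers move at their own pace and stop on an object; "grip_force" is the grip in N (left out, the last holds). Time passes only in rows, so rows that repeat a pose let the fingers close. It gives the time, the measured TCP pose, the force and the opening at its end, in the units of the state.
- bot.sense(): the state, without advancing time (a new reading comes with each control period).
- imaging.camera(name): name is "scene" or "side" or "wrist"; returns (picture, depth): 480x640x3 uint8, red, green, blue; 480x640 float32, mm along the optical axis (not along the pixel's ray), 0 where there is no reading.
- imaging.calibration(name): a dict with "intrinsics" (3x3 intrinsics, pixels), "R" (3x3) and "t" (3): a world point X has camera coordinates R X + t. Camera axes: x right, y down, z forward; pixel columns grow to the right and rows downward; lengths in mm; the calibration is good to about 2 mm. A picture is of the moment at which its call begins: read the wrist's pose just before it. calibration takes no time and is no camera call; for the wrist camera it gives the pose at the moment of the call.
- bot.hand_in(): hands the job in, once; it reports no verdict.
Trained networks look in the newest picture that a camera, given by its name, has taken for a name from the list of things; names that differ only in an ending like _2 or _b are one class to them, and where a whole thing is asked for, a point or a joint stands for the part that bears it (a point fixed in the world has none). Each returns a list of dicts, best first, with "score" (0 to 1); they miss things now and then, are a little off and sometimes report something else, mostly with a low value. They report only what shows in the picture. A call takes as long as a camera call. They do not tell look-alikes from the thing itself.
- spotter.outline_of(camera, name): "mask" (480x640 bool, what is visible of it).
- spotter.landmark_of(camera, name): "centre" ([x, y, z] in mm, in world coordinates, good to about 4 mm: a listed point, or the origin of a listed thing).
The state is a dict: "clock": time; "joint_positions": joint angles; "qd": joint speeds; "joint_torque": joint torques, N m; "eef_pos": TCP position; "ee_rot": TCP orientation; "ft_force": force on the tool from outside, world axes, zero at the start; "wrist_torque": the same for the moment, N m; "grip_width": opening from 0.0 (shut) to 1.0 (fully open).
Only numpy, scipy, OpenCV 4.12 (cv2) and the standard library are available. Lean on these libraries where they do the work, as an engineer would, in place of code of your own. Each camera call takes 0.05 s, during which the arm holds its last target.

## Working session

There is one attempt and no reset: what is moved stays moved. The work goes in short steps, Python scripts to look and compute and a tool call to move; the robot and the scene stay as the last step left them, time stands still between calls to the robot, and variables do not carry over. Pictures are saved under pics/ and viewed, and the job is handed in when it is done.

Besides the shell and the picture viewer there is one more tool, called by a JSON object that holds its "name" and its "arguments", one argument or row to a line. carry_out: Moves the arm, as the interface text tells. Its arguments: {"type":"object","properties":{"increments":{"type":"string"},"grip_force":{"type":"number"}},"required":["increments"]}

```bash
mkdir -p pics; cat > h.py <<'E'
from workcell import bot, imaging, spotter
import numpy as np, cv2
from scipy.spatial.transform import Rotation as Rn
np.set_printoptions(precision=4,suppress=True)
def snap(name,fn):
    p,d=imaging.camera(name); cv2.imwrite('pics/'+fn+'.png',cv2.cvtColor(p,cv2.COLOR_RGB2BGR)); np.save('pics/'+fn+'_d.npy',d)
    return p,d
def cloud(d,c):
    K,R,t=[np.array(c[k],float) for k in('intrinsics','R','t')]
    v,u=np.mgrid[0:480,0:640]
    P=np.stack([(u-K[0,2])/K[0,0]*d,(v-K[1,2])/K[1,1]*d,d],-1)
    return (P-t.ravel())@R   # R^T (P-t)
def proj(X,c):
    K,R,t=[np.array(c[k],float) for k in('intrinsics','R','t')]
    q=K@(R@np.array(X,float)+t.ravel()); return q[:2]/q[2]
def st():
    s=bot.sense(); print({k:np.round(v,4) for k,v in s.items()}); return s
def rel(Rt,pt):  # target rot matrix, pos mm -> tool frame shift m, rotvec
    s=bot.sense(); R0=Rn.from_rotvec(s['ee_rot']); 
    print('shift',R0.inv().apply(np.array(pt)-s['eef_pos'])/1000,'turn',(R0.inv()*Rn.from_matrix(Rt)).as_rotvec())
E
python3 - <<'E'
from h import *
s=st(); print(bot.tip_extent)
for c in('scene','side'):
    snap(c,c+'0')
    for n in('housing','cover_handle','cover_hinge','block','spindle_grip','spindle_key','spindle_seat','hub','sanding_block','offcut','glue_bottle'):
        r=spotter.landmark_of(c,n); print(c,n,[(np.round(x['centre'],1),round(x['score'],2)) for x in r])
print(bot.sense()['clock'])
E
```

```text
{'clock': np.float64(0.0), 'joint_positions': array([-1.225 ,  0.1264, -0.0406,  1.4054, -0.    ,  1.5708]), 'qd': array([-0.0006,  0.0007,  0.0023,  0.0002, -0.0014, -0.0013]), 'joint_torque': array([ -0.0023, -43.5912,  35.2925,   0.0173,  -0.0002,  -0.    ]), 'eef_pos': array([ 177.8083, -493.5487,  241.5269]), 'ee_rot': array([-3.0932, -0.5402,  0.0005]), 'ft_force': array([-0.4821, -0.5375, -0.4468]), 'wrist_torque': array([-0.0278,  0.0063, -0.0515]), 'grip_width': np.float64(1.0007)}
11.0
scene housing []
scene cover_handle [(array([ 656.7, -166.1,   89.2]), 0.74), (array([ 453.4, -198.2,   91.9]), 0.64)]
scene cover_hinge [(array([ 653.8, -166.8,   87.1]), 0.79), (array([685.9,  23.9,  -0.6]), 0.75)]
scene block [(array([564.5, 170. ,   0.2]), 0.92)]
scene spindle_grip [(array([529. , 285.4, 101.9]), 0.95), (array([443. , 153.5, 104.1]), 0.87), (array([727.6, 148.1, 105.5]), 0.67), (array([565.7, 176.3, 111.7]), 0.58)]
scene spindle_key [(array([540.4, 283.1,  15.6]), 0.88), (array([576.1, 167.7,  24.8]), 0.76), (array([458.4, 149.5,   9.2]), 0.64)]
scene spindle_seat [(array
[... 620 characters left out ...]
2), (array([564.6, 170.5,  52.9]), 0.7), (array([566.2, 173.4, 111.1]), 0.25)]
side spindle_grip [(array([443.7, 160.6, 102.5]), 0.65), (array([527.3, 285.7,  99.5]), 0.63), (array([727.2, 146.9, 102.5]), 0.58)]
side spindle_key [(array([458.1, 150.9,  10.1]), 0.92), (array([721.9, 158.3,  16.5]), 0.87), (array([538. , 284.3,  11.9]), 0.71)]
side spindle_seat [(array([530. , 285.1,  35.5]), 0.94), (array([445.6, 161.1,  36.7]), 0.91), (array([721. , 150. ,  40.4]), 0.87), (array([ 574. , -173.1,    0. ]), 0.69), (array([563.1, 169.7,  48.9]), 0.63)]
side hub []
side sanding_block [(array([448.2, -10.6,  -2. ]), 0.64)]
side offcut []
side glue_bottle [(array([508.3, 467.1,   0.3]), 0.85)]
1.2
```

View pics/scene0.png

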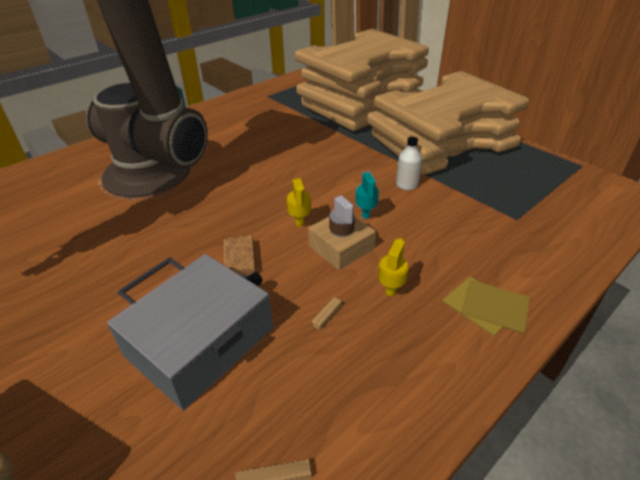

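View pics/side0.png

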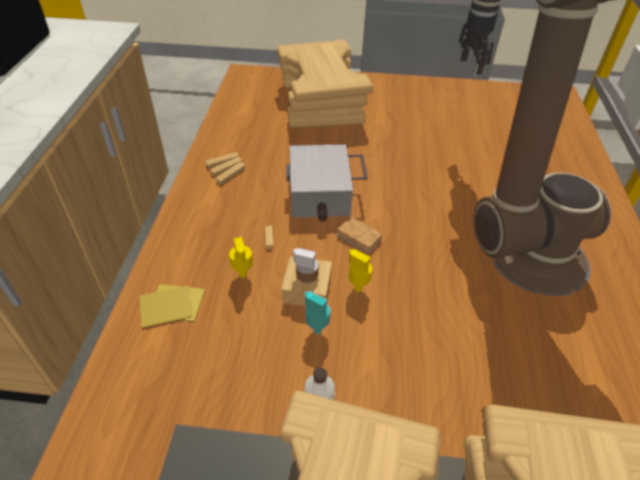

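```bash
python3 - <<'E'
from h import *
for c in('scene','side'):
    d=np.load(f'pics/{c}0_d.npy'); P=cloud(d,imaging.calibration(c))
    ok=d>0
    m=ok&(abs(P[...,2]-91)<6)&(abs(P[...,0]-570)<110)&(abs(P[...,1]+175)<130)&(P[...,0]>480)
    q=P[m]; r=cv2.minAreaRect(q[:,:2].astype(np.float32)); print(c,'top',m.sum(),q[:,2].mean(),r)
    m=ok&(P[...,2]>75)&(P[...,2]<100)&(P[...,0]>430)&(P[...,0]<475)&(P[...,1]<-120)&(P[...,1]>-290)
    q=P[m]; print('handle',m.sum(),q.mean(0),cv2.minAreaRect(q[:,:2].astype(np.float32)))
    m=ok&(P[...,2]>98)&(P[...,2]<135)&(np.hypot(P[...,0]-565,P[...,1]-172)<45)
    q=P[m]; print('tab',m.sum(),q.mean(0),q.max(0),cv2.minAreaRect(q[:,:2].astype(np.float32)))
    t=q[q[:,2]>q[:,2].max()-4]; print('tabtop',len(t),t.mean(0),cv2.minAreaRect(t[:,:2].astype(np.float32)))
    m=ok&(P[...,2]>42)&(P[...,2]<56)&(abs(P[...,0]-566)<75)&(abs(P[...,1]-172)<75)
    q=P[m];print('block',q.mean(0),cv2.minAreaRect(q[:,:2].astype(np.float32)))
E
python3 -c "
import cv2
a=cv2.imread('pics/scene0.png')[180:270,290:400];b=cv2.imread('pics/side0.png')[230:310,270:350]
cv2.imwrite('pics/z1.png',cv2.hconcat([cv2.resize(a,(400,400),interpolation=2),cv2.resize(b,(400,400),interpolation=2)]))"
```

```text
scene top 10076 92.51762496304319 ((569.1528930664062, -180.41506958007812), (197.60768127441406, 200.45547485351562), 9.226978302001953)
handle 397 [ 460.3829 -196.576    92.6765] ((466.6488952636719, -197.2493896484375), (28.803741455078125, 109.26304626464844), 7.424624919891357)
tab 325 [577.2796 165.7977 116.4096] [600.5533 183.6538 127.6209] ((575.3333129882812, 169.51858520507812), (19.84665298461914, 51.55589294433594), 77.30130767822266)
tabtop 124 [573.6738 170.0242 125.1385] ((574.7242431640625, 169.93409729003906), (19.303741455078125, 47.86615753173828), 77.30130767822266)
block [580.7367 158.3502  50.2003] ((566.82666015625, 171.30682373046875), (102.72013854980469, 104.36416625976562), 87.73731231689453)
side top 2828 91.97425401789125 ((571.8914794921875, -177.16513061523438), (193.6637420654297, 210.1737060546875), 5.845160484313965)
handle 120 [ 459.6672 -185.5379   92.2674] ((460.7897033691406, -194.5283660888672), (26.576284408569336, 110.57395935058594), 1.173152208328247)
tab 292 [574.4563 175.4348 116.4992] [600.266  185.6813 128.5264] ((576.2017211914062, 172.13734436035156), (23.40164566040039, 50.46220397949219), 75.43038177490234)
tabtop 70 [575.2272 173.1178 125.7362] ((575.7955322265625, 172.72085571289062), (19.06233024597168, 47.79981231689453), 86.26961517333984)
block [566.2074 185.7345  50.3553] ((568.0399169921875, 172.33216857910156), (104.07218170166016, 100.79072570800781), 87.8760757446289)
```

View pics/z1.png

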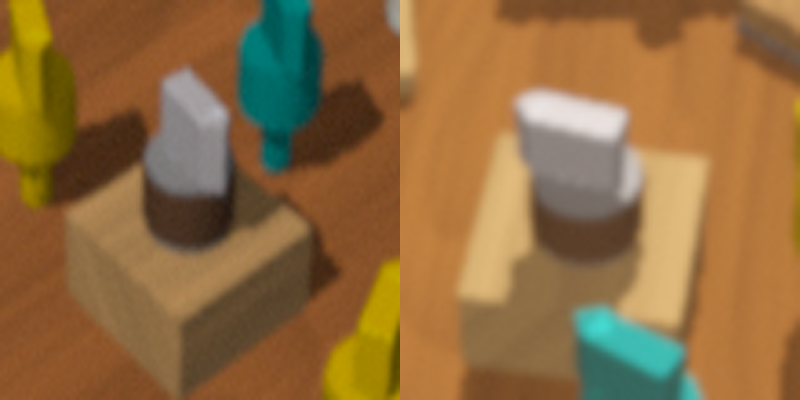

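```bash
cat >> h.py <<'E'
def down(yaw,tilt=0,taxis=None):
    y=np.array([np.cos(yaw),np.sin(yaw),0]); z=np.array([0,0,-1.]); x=np.cross(y,z)
    M=np.stack([x,y,z],1)
    if tilt: M=Rn.from_rotvec(np.array(taxis)*tilt).as_matrix()@M
    return M
E
python3 - <<'E'
from h import *
rel(down(0.15),(455,-196,250))
E
```

```text
shift [ 0.3616 -0.1864 -0.0077] turn [ 0.     0.    -1.375]
```

{"name": "carry_out", "arguments": {
  "increments": "0.4 0.362 -0.186 -0.008 0 0 -1.375; 0.4 0.362 -0.186 -0.008 0 0 -1.375; 0.4 0.362 -0.186 -0.008 0 0 -1.375; 0.4 0.362 -0.186 -0.008 0 0 -1.375; 0.4 0.362 -0.186 -0.008 0 0 -1.375; 0.4 0.362 -0.186 -0.008 0 0 -1.375; 0.4 0.362 -0.186 -0.008 0 0 -1.375; 0.4 0.362 -0.186 -0.008 0 0 -1.375"
}}

```text
clock: 2.0
eef_pos: [451.7, -199.6, 250.5]
ee_rot: [2.242, 2.2, 0.0]
ft_force: [0.4, -0.9, 0.4]
grip_width: 0.399
```

```bash
python3 - <<'E'
from h import *
st()
rel(down(0.15),(455,-196,250))
E
```

```text
{'clock': np.float64(2.0), 'joint_positions': array([-0.416 ,  0.0665, -0.0877,  1.4159, -0.0001,  1.1736]), 'qd': array([ 0.983 ,  0.2764,  0.3131,  0.0317, -0.0035, -0.5105]), 'joint_torque': array([ -4.9733, -43.3654,  33.4186,   0.5393,   0.118 ,   0.5646]), 'eef_pos': array([ 451.7311, -199.6157,  250.4704]), 'ee_rot': array([2.2417, 2.2   , 0.0003]), 'ft_force': array([ 0.4381, -0.862 ,  0.4169]), 'wrist_torque': array([-0.0034, -0.0576,  0.0499]), 'grip_width': np.float64(0.3989)}
shift [0.0037 0.0032 0.0005] turn [ 0.0006  0.0004 -0.1688]
```

{"name": "carry_out", "arguments": {
  "increments": "0.4 0.004 0.003 0 0 0 -0.169; 0.4 0.004 0.003 0 0 0 -0.169; 0.4 0.004 0.003 0 0 0 -0.169"
}}

```text
clock: 2.3
eef_pos: [454.6, -195.8, 250.4]
ee_rot: [2.051, 2.379, -0.0]
ft_force: [0.1, 0.0, 0.1]
grip_width: 0.402
```

```bash
python3 - <<'E'
from h import *
st()
c=imaging.calibration('wrist'); p,d=snap('wrist','w1')
P=cloud(d,c); np.save('pics/w1_P.npy',P)
for n in('cover_handle','cover_hinge'):
    print(n,[(np.round(x['centre'],1),round(x['score'],2)) for x in spotter.landmark_of('wrist',n)])
m=(d>0)&(P[...,2]>75)&(P[...,2]<105)
q=P[m];print(m.sum(),q.min(0),q.max(0))
E
```

```text
{'clock': np.float64(2.3), 'joint_positions': array([-0.4064,  0.0687, -0.0853,  1.4162, -0.0004,  1.0164]), 'qd': array([-0.0284, -0.0066, -0.0044, -0.0006, -0.0007,  0.0189]), 'joint_torque': array([  1.0597, -39.5133,  35.4067,  -0.0531,   0.0425,  -0.2331]), 'eef_pos': array([ 454.6042, -195.7766,  250.4445]), 'ee_rot': array([ 2.0507,  2.3791, -0.0004]), 'ft_force': array([0.0796, 0.0043, 0.0562]), 'wrist_torque': array([ 0.0112, -0.0622, -0.0189]), 'grip_width': np.float64(0.4016)}
cover_handle [(array([ 451.5, -201.7,   91.2]), 0.79)]
cover_hinge [(array([ 656.4, -169.8,   85.9]), 0.75)]
50220 [ 444.8998 -284.5709   75.0271] [670.6878 -68.3222  95.0532]
```

View pics/w1.png

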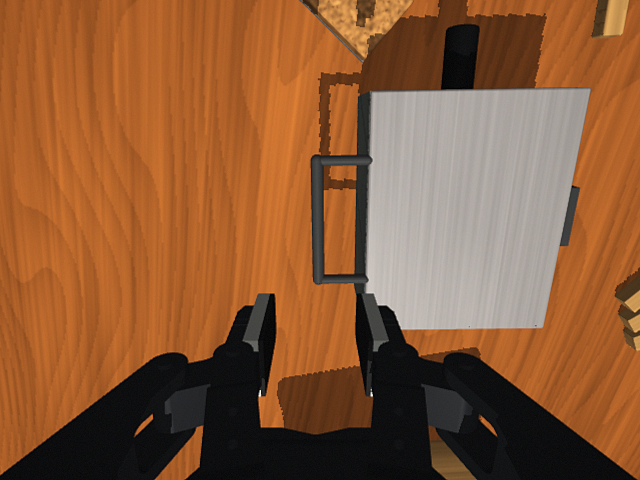

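```bash
python3 - <<'E'
from h import *
P=np.load('pics/w1_P.npy')
v,u=np.mgrid[0:480,0:640]
m=(P[...,2]>82)&(P[...,2]<100)&(u>305)&(u<335)&(v>170)&(v<272)
q=P[m];c=q.mean(0);w=np.linalg.svd(q[:,:2]-c[:2],full_matrices=False)[2][0];print(m.sum(),c,w,q[:,2].max())
m2=(P[...,2]>82)&(P[...,2]<100)&(u>305)&(u<325)&(v>150)&(v<290)
s=P[m2]@np.array([*w,0]);print('bar ends',s.min(),s.max(), c[:2]@w)
m=(P[...,2]>84)&(P[...,2]<100)&(u>366)&(u<600)&(v>80)&(v<330)
q=P[m].astype(np.float32);r=cv2.minAreaRect(q[:,:2]);print(q[:,2].mean(),r)
E
```

```text
1229 [ 457.2489 -196.0376   92.1126] [-0.1608  0.987 ] 95.05317656495484
bar ends -323.54197626453725 -214.82074869825632 -267.02259776633Traceback (most recent call last):
  File "<stdin>", line 9, in <module>
cv2.error: OpenCV(4.12.0) /io/opencv/modules/imgproc/src/convhull.cpp:143: error: (-215:Assertion failed) total >= 0 && (depth == CV_32F || depth == CV_32S) in function 'convexHull'
```

```bash
python3 - <<'E'
from h import *
P=np.load('pics/w1_P.npy')
v,u=np.mgrid[0:480,0:640]
m=(P[...,2]>84)&(P[...,2]<100)&(u>366)&(u<600)&(v>80)&(v<330)
q=np.ascontiguousarray(P[m][:,:2],dtype=np.float32);r=cv2.minAreaRect(q);print(m.sum(),P[m][:,2].mean(),r)
c=P[m].mean(0)
a=0.16;e=np.array([np.cos(a),np.sin(a)]);f=np.array([-e[1],e[0]])
for x in(np.quantile(q@e,[.001,.999]),np.quantile(q@f,[.001,.999])):print(x,np.ptp(x))
# front edge of cover fit
L=[]
for i in range(100,320,5):
    row=np.where(m[i])[0]
    L.append((P[i,row[2]][:2],P[i,row[-3]][:2]))
for k in(0,1):
    l=np.array([x[k] for x in L]); w=np.linalg.svd(l-l.mean(0))[2][0]; print(k,l.mean(0),w,l.mean(0)@e)
E
```

```text
46958 91.15760127316244 ((580.6531982421875, -178.28970336914062), (172.70553588867188, 200.001220703125), 9.414654731750488)
[459.9459 619.7373] 159.79141630034138
[-367.4102 -168.7205] 198.68970978781869
0 [ 499.1941 -182.0792] [ 0.239 -0.971] 463.8095107141872
1 [ 650.9934 -159.2587] [ 0.1592 -0.9872] 617.305674806307
```

```bash
python3 - <<'E'
from h import *
rel(down(0.161),(457.3,-198.2,80))
E
```

```text
shift [-0.0019  0.0028  0.1706] turn [ 0.0006  0.0007 -0.0146]
```

{"name": "carry_out", "arguments": {
  "increments": "0.36 -0.002 0.003 0.04 0 0 -0.015; 0.36 -0.002 0.003 0.08 0 0 -0.015; 0.36 -0.002 0.003 0.12 0 0 -0.015; 0.36 -0.002 0.003 0.15 0 0 -0.015; 0.36 -0.002 0.003 0.17 0 0 -0.015; 0.36 -0.002 0.003 0.17 0 0 -0.015; 0 -0.002 0.003 0.17 0 0 -0.015; 0 -0.002 0.003 0.17 0 0 -0.015",
  "grip_force": 30
}}

```text
clock: 3.25
eef_pos: [456.9, -199.2, 81.9]
ee_rot: [2.036, 2.39, -0.003]
ft_force: [-7.1, -2.1, -0.6]
grip_width: 0.103
```

{"name": "carry_out", "arguments": {
  "increments": "0 0 0 0 0 0 0; 0 0 0 0 0 0 0; 0 0 0 0 0 0 0"
}}

```text
clock: 3.55
eef_pos: [456.9, -199.3, 82.4]
ee_rot: [2.036, 2.39, -0.003]
ft_force: [-3.0, 0.2, -1.2]
grip_width: 0.106
```

```bash
python3 - <<'E'
from h import *
st()
snap('wrist','w2')
e=np.array([np.cos(.161),np.sin(.161),0]); H=np.array([654.8,-166.3,88])
s=bot.sense(); R0=Rn.from_rotvec(s['ee_rot']); g=s['eef_pos']-8*R0.as_matrix()[:,2]; print('grasp',g)
v=g-H; r=np.hypot(v@e,v[2]);a0=np.arctan2(v[2],-(v@e)); print(r,a0)
for th in np.arange(.2,2.0,.125):
    p=H-e*200*np.cos(th)+np.array([0,0,200*np.sin(th)]); print(round(th,3),p,np.hypot(*p[:2]))
E
```

```text
{'clock': np.float64(3.55), 'joint_positions': array([-0.41  ,  0.126 , -0.3952,  1.0483, -0.0022,  1.0011]), 'qd': array([ 0.0026,  0.0047, -0.004 , -0.006 , -0.0021, -0.    ]), 'joint_torque': array([  0.2645, -42.3111,  35.4994,  -1.2091,   0.1612,   0.0157]), 'eef_pos': array([ 456.8805, -199.2543,   82.3555]), 'ee_rot': array([ 2.036 ,  2.39  , -0.0026]), 'ft_force': array([-3.0414,  0.1668, -1.1604]), 'wrist_torque': array([ 0.1163,  0.5784, -0.0202]), 'grip_width': np.float64(0.106)}
grasp [ 456.8758 -199.2087   90.2043]
200.6520563050398 0.010985913634122891
0.2 [ 461.3216 -197.722   127.7339] 501.90799085105164
0.325 [ 467.721  -196.6827  151.8618] 507.39233195976783
0.45 [ 477.0396 -195.1693  174.9931] 515.4200485619117
0.575 [ 489.1321 -193.2054  196.767 ] 525.9073627240574
0.7 [ 503.8098 -190.8217  216.8435] 538.736718413255
0.825 [ 520.8437 -188.0553  234.9096] 553.7535011155362
0.95 [ 539.9679 -184.9494  250.6831] 570.7640638842018
1.075 [ 560.884  -181.5525  263.918 ] 589.535585136355
1.2 [ 583.2657 -177.9176  274.4078] 609.7979411017127
1.325 [ 606.7636 -174.1014  281.9888] 631.2474732935021
1.45 [ 631.0111 -170.1634  286.5426] 653.5523251092318
1.575 [ 655.6299 -166.1652  287.9982] 676.3589245927607
1.7 [ 680.2356 -162.1691  286.333 ] 699.2991833788523
1.825 [ 704.4445 -158.2375  281.5728] 721.9980316982103
1.95 [ 727.8787 -154.4316  273.7919] 744.0809837912553
```

View pics/w2.png

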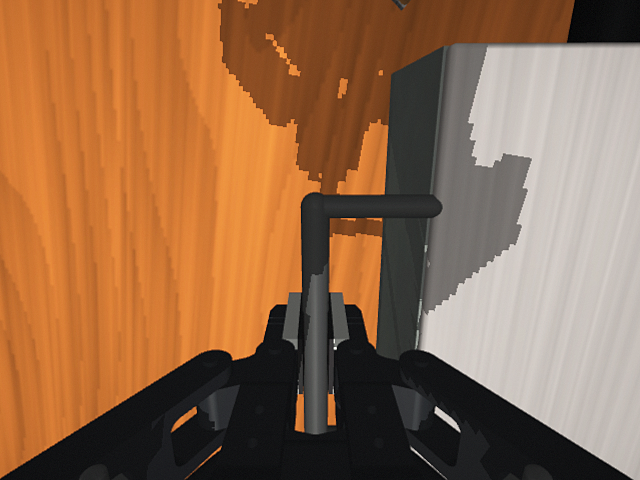

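```bash
cat > arc.py <<'E'
from h import *
import sys
# desired rows for arc from measured pose
e=np.array([np.cos(.161),np.sin(.161),0]); H=np.array([654.8,-166.9,89.5])
f=np.array([-e[1],e[0],0])
def rows(ths,tilts,op=0,R=200.):
    s=bot.sense(); R0=Rn.from_rotvec(s['ee_rot'])
    for th,ti in zip(ths,tilts):
        g=H-e*R*np.cos(th)+np.array([0,0,R*np.sin(th)])
        M=Rn.from_rotvec(-f*ti)*Rn.from_matrix(down(.161))
        p=g+8*M.as_matrix()[:,2]
        sh=R0.inv().apply(p-s['eef_pos'])/1000; tu=(R0.inv()*M).as_rotvec()
        print(op,*np.round(sh,3),*np.round(tu,3),';',' ',round(th,3))
def now():
    s=bot.sense(); R0=Rn.from_rotvec(s['ee_rot']).as_matrix(); g=s['eef_pos']-8*R0[:,2]; v=g-H
    print('g',g,'r',np.hypot(v@e,v[2]),'th',np.arctan2(v[2],-(v@e)),'lat',v@f,'z',R0[:,2],s['ft_force'],s['grip_width'],s['clock'])
E
python3 - <<'E'
from arc import *
now(); rows(np.arange(1,9)*.1,np.zeros(8))
E
```

```text
g [ 456.8758 -199.2087   90.2043] r 200.54500157244715 th 0.00351194626180338 lat -0.16251367349317938 z [ 0.0002 -0.0025 -1.    ] [-3.1165  1.1368 -0.7544] 0.0960197787867193 3.6
0 0.0 0.002 -0.019 -0.0 0.003 -0.001 ;   0.1
0 0.0 0.005 -0.039 -0.0 0.003 -0.001 ;   0.2
0 0.0 0.009 -0.058 -0.0 0.003 -0.001 ;   0.3
0 0.0 0.016 -0.077 -0.0 0.003 -0.001 ;   0.4
0 -0.0 0.025 -0.095 -0.0 0.003 -0.001 ;   0.5
0 -0.0 0.035 -0.112 -0.0 0.003 -0.001 ;   0.6
0 -0.0 0.048 -0.128 -0.0 0.003 -0.001 ;   0.7
0 -0.0 0.061 -0.143 -0.0 0.003 -0.001 ;   0.8
```

{"name": "carry_out", "arguments": {
  "increments": "0 0 0.002 -0.019 0 0 0; 0 0 0.005 -0.039 0 0 0; 0 0 0.009 -0.058 0 0 0; 0 0 0.016 -0.077 0 0 0; 0 0 0.025 -0.095 0 0 0; 0 0 0.035 -0.112 0 0 0; 0 0 0.048 -0.128 0 0 0; 0 0 0.061 -0.143 0 0 0"
}}

```text
clock: 4.4
eef_pos: [517.2, -189.3, 226.4]
ee_rot: [2.036, 2.39, -0.004]
ft_force: [1.3, -0.7, -3.2]
grip_width: 0.101
```

```bash
python3 - <<'E'
from arc import *
now(); rows(.8+np.arange(1,9)*.1,np.arange(1,9)*.03); snap('wrist','w3')
E
```

```text
g [ 517.1713 -189.2791  234.3645] r 201.06769957256748 th 0.8044889954843701 lat -0.027029981369016694 z [ 0.0001 -0.0035 -1.    ] [ 1.2763 -0.6547 -3.207 ] 0.10119009761948113 4.4
0 0.0 0.015 -0.012 -0.03 0.003 -0.001 ;   0.9
0 0.0 0.032 -0.023 -0.06 0.003 -0.001 ;   1.0
0 0.0 0.049 -0.033 -0.09 0.004 -0.001 ;   1.1
0 0.0 0.068 -0.042 -0.12 0.004 -0.001 ;   1.2
0 0.0 0.087 -0.048 -0.15 0.004 -0.001 ;   1.3
0 0.0 0.107 -0.052 -0.18 0.004 -0.001 ;   1.4
0 0.0 0.127 -0.055 -0.21 0.004 -0.001 ;   1.5
0 0.0 0.147 -0.055 -0.24 0.004 -0.001 ;   1.6
```

View pics/w3.png

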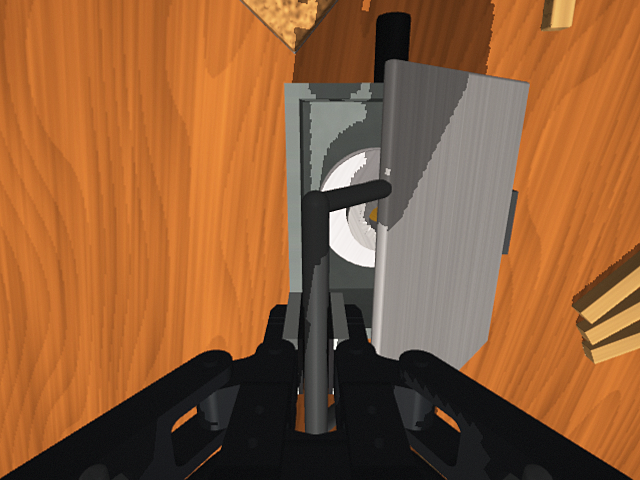

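Cover is coming up, bar still held. Continue.

{"name": "carry_out", "arguments": {
  "increments": "0 0 0.015 -0.012 -0.03 0 0; 0 0 0.032 -0.023 -0.06 0 0; 0 0 0.049 -0.033 -0.09 0 0; 0 0 0.068 -0.042 -0.12 0 0; 0 0 0.087 -0.048 -0.15 0 0; 0 0 0.107 -0.052 -0.18 0 0; 0 0 0.127 -0.055 -0.21 0 0; 0 0 0.147 -0.055 -0.24 0 0"
}}

```text
clock: 5.25
eef_pos: [666.1, -165.1, 284.1]
ee_rot: [1.922, 2.26, 0.275]
ft_force: [-3.1, -0.6, 6.6]
grip_width: 0.103
```

```bash
python3 - <<'E'
from arc import *
now(); rows([1.66,1.74,1.82,1.88,1.92],[.27,.3,.33,.36,.36]); snap('wrist','w4'); st()
E
```

```text
g [ 664.1542 -165.3874  291.8503] r 202.57200466544768 th 1.617590595468418 lat -0.0065175950048458105 z [ 0.2409  0.0349 -0.9699] [-3.1349 -0.6492  6.6458] 0.10328807012124623 5.25
0 0.0 0.008 0.005 -0.024 0.004 0.001 ;   1.66
0 0.0 0.023 0.011 -0.054 0.004 0.001 ;   1.74
0 0.0 0.037 0.018 -0.084 0.004 0.001 ;   1.82
0 0.0 0.048 0.024 -0.114 0.004 0.001 ;   1.88
0 0.0 0.055 0.028 -0.114 0.004 0.001 ;   1.92
{'clock': np.float64(5.3), 'joint_positions': array([-0.2839,  0.2562,  0.1831,  1.2698,  0.1028,  1.1368]), 'qd': array([-0.0069, -0.0134, -0.0061,  0.0492, -0.0173, -0.0214]), 'joint_torque': array([ -2.1865, -54.9916,  34.5659,   0.0616,  -0.3798,  -0.0066]), 'eef_pos': array([ 668.5428, -164.6812,  284.0004]), 'ee_rot': array([1.9194, 2.2583, 0.2791]), 'ft_force': array([1.5613, 0.3705, 6.4626]), 'wrist_torque': array([ 0.0515, -0.1371,  0.012 ]), 'grip_width': np.float64(0.0994)}
```

View pics/w4.png

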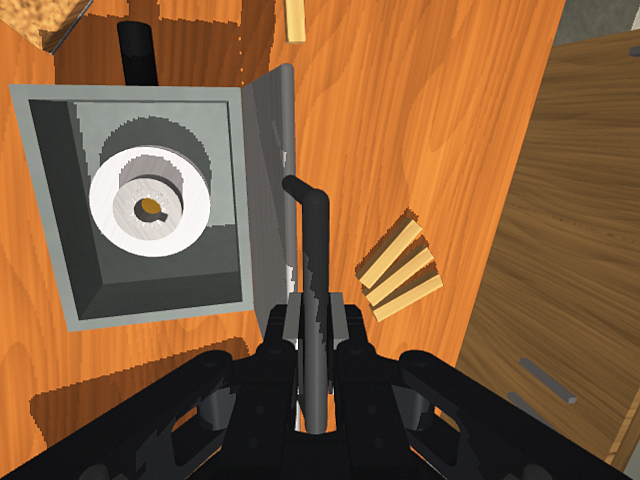

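{"name": "carry_out", "arguments": {
  "increments": "0 0 0.008 0.004 -0.024 0 0; 0 0 0.019 0.011 -0.054 0 0; 0 0 0.033 0.018 -0.084 0 0; 0 0 0.044 0.024 -0.114 0 0; 0 0 0.051 0.028 -0.114 0 0; 0 0 0.051 0.028 -0.114 0 0"
}}

```text
clock: 5.9
eef_pos: [725.5, -155.4, 269.6]
ee_rot: [1.861, 2.192, 0.4]
ft_force: [1.6, 1.4, 3.0]
grip_width: 0.1
```

```bash
python3 - <<'E'
from arc import *
now(); c=imaging.calibration('wrist');p,d=snap('wrist','w5'); np.save('pics/w5_P.npy',cloud(d,c))
E
```

```text
g [ 722.6837 -155.8289  277.1031] r 199.8141698132271 th 1.9222069037488891 lat 0.04581151978981803 z [ 0.3528  0.0534 -0.9342] [1.625  1.4319 3.041 ] 0.09990804364321318 5.9
```

View pics/w5.png

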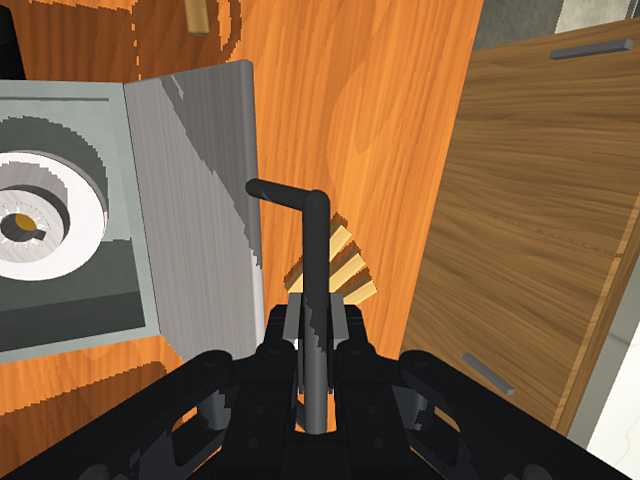

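{"name": "carry_out", "arguments": {
  "increments": "0.35 0 0 0 0 0 0; 0.35 0 0 0 0 0 0; 0.35 0 0 0 0 0 0; 0.35 0 0 -0.03 0 0 0; 0.35 0 0 -0.06 0 0 0; 0.35 0 -0.01 -0.1 0 0 0; 0.35 0 -0.03 -0.12 0 0 0; 0.35 0 -0.05 -0.12 0 0 0"
}}

```text
clock: 6.75
eef_pos: [636.2, -170.1, 368.5]
ee_rot: [1.857, 2.187, 0.402]
ft_force: [-0.5, -0.9, 0.3]
grip_width: 0.349
```

```bash
python3 - <<'E'
from arc import *
now()
# go above hub, tool down; hub ~ housing centre -5mm
hc=H[:2]-e[:2]*85; print(hc)
rel(down(.161),(560,-230,330))
E
```

```text
g [ 633.3439 -170.4912  375.953 ] r 287.27788446868277 th 1.49499800505899 lat -0.10518723467771633 z [ 0.3577  0.0512 -0.9324] [-0.508  -0.9314  0.3416] 0.3492375678292373 6.75
[ 570.8993 -180.526 ]
shift [-0.0466 -0.0932  0.0056] turn [0.3697 0.0073 0.0019]
```

{"name": "carry_out", "arguments": {
  "increments": "0.8 -0.047 -0.093 0.005 0.12 0 0; 0.8 -0.047 -0.093 0.005 0.24 0 0; 0.8 -0.047 -0.093 0.005 0.37 0 0; 0.8 -0.047 -0.093 0.005 0.37 0 0; 0.8 -0.047 -0.093 0.005 0.37 0 0"
}}

```text
clock: 7.25
eef_pos: [561.3, -230.5, 329.4]
ee_rot: [2.031, 2.389, -0.006]
ft_force: [0.5, -0.1, -0.4]
grip_width: 0.8
```

```bash
python3 - <<'E'
from arc import *
now(); c=imaging.calibration('wrist');p,d=snap('wrist','w6'); np.save('pics/w6_P.npy',cloud(d,c))
R=np.array(c['R']);print('cam pos',-R.T@np.array(c['t']).ravel(),R[2],'offset in tool',Rn.from_rotvec(bot.sense()['ee_rot']).inv().apply(-R.T@np.array(c['t']).ravel()-bot.sense()['eef_pos']))
for n in('hub_mouth','hub','cover_handle'):
    print(n,[(np.round(x['centre'],1),round(x['score'],2)) for x in spotter.landmark_of('wrist',n)])
E
```

```text
g [ 561.2507 -230.4666  337.4024] r 268.2683675349499 th 1.1786308784252721 lat -47.7480643202335 z [ 0.0021 -0.0065 -1.    ] [ 0.4918 -0.0563 -0.4114] 0.8003790561318396 7.25
cam pos [ 548.7797 -150.8476  460.2316] [ 0.0527 -0.3136 -0.9481] offset in tool [  79.3206    1.3402 -130.199 ]
hub_mouth [(array([ 573.8, -180.8,   67.5]), 0.61)]
hub [(array([ 568.3, -177.1,   10.3]), 0.89)]
cover_handle []
```

View pics/w6.png

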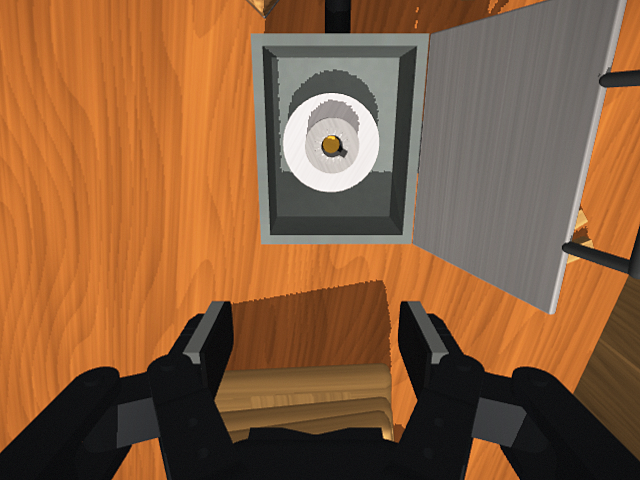

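```bash
python3 - <<'E'
from arc import *
rel(down(.161),(570,-190,160))
E
```

```text
shift [0.0394 0.016  0.172 ] turn [0.0035 0.0092 0.0008]
```

{"name": "carry_out", "arguments": {
  "increments": "0.8 0.04 0.015 0.04 0 0.009 0; 0.8 0.04 0.015 0.08 0 0.009 0; 0.8 0.04 0.015 0.13 0 0.009 0; 0.8 0.04 0.015 0.17 0.003 0.009 0; 0.8 0.04 0.015 0.17 0.003 0.009 0; 0.8 0.04 0.015 0.17 0.003 0.009 0"
}}

```text
clock: 8.05
eef_pos: [568.6, -189.4, 163.8]
ee_rot: [2.033, 2.392, 0.002]
ft_force: [0.3, -0.4, 0.1]
grip_width: 0.802
```

```bash
python3 - <<'E'
from arc import *
now(); c=imaging.calibration('wrist');p,d=snap('wrist','w7'); np.save('pics/w7_P.npy',cloud(d,c))
np.savez('pics/w7_c.npz',**{k:np.array(c[k]) for k in('intrinsics','R','t')})
for n in('hub_mouth','hub'):
    print(n,[(np.round(x['centre'],1),round(x['score'],2)) for x in spotter.landmark_of('wrist',n)])
E
```

```text
g [ 568.6171 -189.3658  171.7781] r 120.9627677975026 th 0.7480261811828359 lat -8.35964628187714 z [ 0.0021 -0.0003 -1.    ] [ 0.2704 -0.3561  0.1314] 0.8024646362507456 8.05
hub_mouth [(array([ 575.4, -181.4,   64.7]), 0.84)]
hub [(array([ 570.4, -175.2,   10.9]), 0.93)]
```

View pics/w7.png

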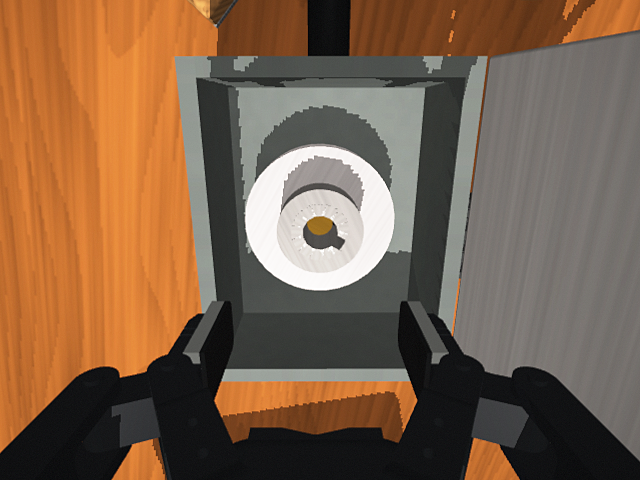

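```bash
cat >> h.py <<'E'
def rectify(img,c,z,cx,cy,half=45,n=600):
    # output px: col=world x, row= -world y
    K,R,t=[np.array(c[k],float) for k in('intrinsics','R','t')]
    s=2*half/n
    j,i=np.meshgrid(np.arange(n),np.arange(n))
    X=np.stack([cx-half+(j+.5)*s,cy+half-(i+.5)*s,np.full(j.shape,float(z))],-1)
    q=(X@R.T+t.ravel())@K.T; q=q[...,:2]/q[...,2:]
    return cv2.remap(img,q[...,0].astype(np.float32),q[...,1].astype(np.float32),cv2.INTER_CUBIC)
E
python3 - <<'E'
from h import *
P=np.load('pics/w7_P.npy');c=np.load('pics/w7_c.npz')
near=np.hypot(P[...,0]-572,P[...,1]+180)<45
z=P[near][:,2];h,b=np.histogram(z,np.arange(0,100,2));print([(int(b[i]),int(h[i])) for i in range(len(h)) if h[i]>30])
m=near&(abs(P[...,2]-np.median(z[(z>60)&(z<76)]))<4)&(np.hypot(P[...,0]-572,P[...,1]+180)<34)
q=np.ascontiguousarray(P[m][:,:2],dtype=np.float32);print(m.sum(),P[m][:,2].mean(),cv2.minEnclosingCircle(q))
cn=cv2.findContours(m.astype(np.uint8),cv2.RETR_CCOMP,cv2.CHAIN_APPROX_NONE)
for k in cn[0]:
    if len(k)>20:
        pts=P[k[:,0,1],k[:,0,0]][:,:2].astype(np.float32);print(len(k),cv2.fitEllipse(pts))
img=cv2.imread('pics/w7.png');o=rectify(img,c,68,572,-180)
cv2.imwrite('pics/r7.png',o)
E
```

```text
[(40, 67), (42, 4553), (44, 2275), (46, 65), (48, 65), (50, 70), (52, 79), (54, 75), (56, 75), (58, 74), (60, 93), (62, 84), (64, 155), (66, 3842), (68, 867)]
4892 67.33815703421648 ((571.3585815429688, -180.14376831054688), 28.334814071655273)
245 ((571.1316528320312, -179.90216064453125), (55.26172637939453, 55.73068618774414), 14.203362464904785)
111 ((572.4894409179688, -180.31492614746094), (21.598377227783203, 27.574277877807617), 67.77728271484375)
```

View pics/r7.png

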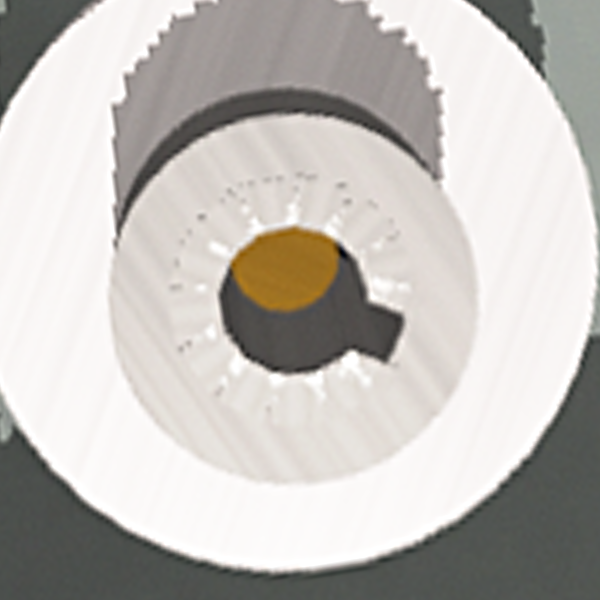

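```bash
python3 - <<'E'
from h import *
rel(down(1.42),(568,172,240))
E
```

```text
shift [ 0.3576  0.0563 -0.075 ] turn [ 0.0032  0.0061 -1.2583]
```

{"name": "carry_out", "arguments": {
  "increments": "0.8 0 0 -0.05 0 0 -0.1; 0.8 0.04 0.01 -0.075 0 0 -0.25; 0.8 0.09 0.01 -0.075 0 0 -0.4; 0.8 0.14 0.02 -0.075 0 0 -0.55; 0.8 0.19 0.03 -0.075 0 0 -0.7; 0.8 0.24 0.04 -0.075 0 0 -0.85; 0.8 0.29 0.05 -0.075 0 0 -1.0; 0.8 0.34 0.055 -0.075 0 0 -1.15"
}}

```text
clock: 9.0
eef_pos: [570.8, 152.2, 242.9]
ee_rot: [0.395, 3.105, 0.001]
ft_force: [0.2, -0.5, -0.1]
grip_width: 0.8
```

```bash
python3 - <<'E'
from h import *
rel(down(1.42),(568,172,240))
E
```

```text
shift [0.0077 0.0184 0.0028] turn [ 0.0016  0.011  -0.1024]
```

{"name": "carry_out", "arguments": {
  "increments": "0.8 0.008 0.018 0.003 0 0.01 -0.1; 0.8 0.008 0.018 0.003 0 0.01 -0.1; 0.8 0.008 0.018 0.003 0 0.01 -0.1"
}}

```text
clock: 9.3
eef_pos: [568.2, 172.0, 241.7]
ee_rot: [0.241, 3.128, 0.003]
ft_force: [0.6, 0.0, 0.5]
grip_width: 0.8
```

```bash
python3 - <<'E'
from h import *
print(bot.sense()['eef_pos']); c=imaging.calibration('wrist');p,d=snap('wrist','w8'); np.save('pics/w8_P.npy',cloud(d,c))
np.savez('pics/w8_c.npz',**{k:np.array(c[k]) for k in('intrinsics','R','t')})
for n in('spindle_grip','spindle_seat','block'):
    print(n,[(np.round(x['centre'],1),round(x['score'],2)) for x in spotter.landmark_of('wrist',n)])
img=cv2.imread('pics/w8.png')
a=rectify(img,c,128,572,172,45,400);b=rectify(img,c,50,568,172,70,400)
cv2.imwrite('pics/r8.png',cv2.hconcat([a,b]))
P=np.load('pics/w8_P.npy'); m=(np.hypot(P[...,0]-572,P[...,1]-172)<45)
z=P[m][:,2];h,bb=np.histogram(z,np.arange(30,140,2));print([(int(bb[i]),int(h[i])) for i in range(len(h)) if h[i]>30])
E
```

```text
[568.2131 171.9701 241.6807]
spindle_grip [(array([568.8, 173.7, 110.2]), 0.97), (array([530.8, 278.6, 101.8]), 0.91), (array([727.3, 147.2, 103.7]), 0.86)]
spindle_seat [(array([719.7, 146.4,  45.5]), 0.61)]
block [(array([503.7, 463.8,  -0. ]), 0.3)]
[(46, 36), (48, 2654), (50, 1250), (82, 185), (84, 90), (86, 1186), (88, 560), (120, 34), (122, 1047), (124, 477)]
```

View pics/w8.png

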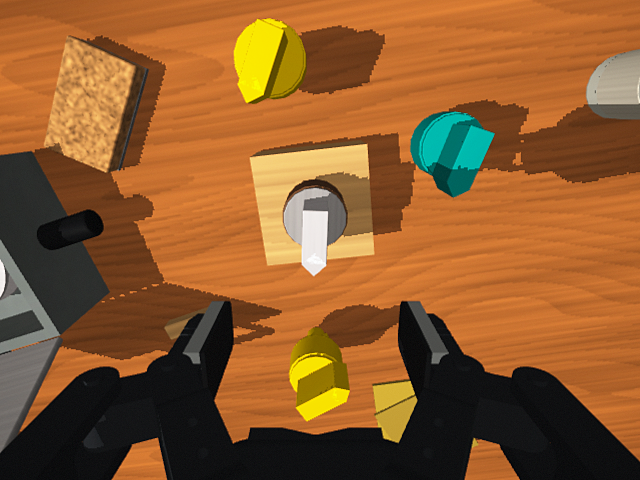

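View pics/r8.png

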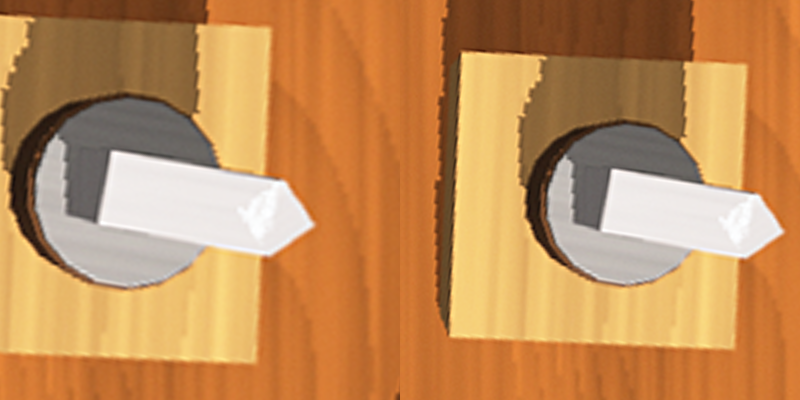

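```bash
python3 - <<'E'
from h import *
c=np.load('pics/w8_c.npz');img=cv2.imread('pics/w8.png')
a=rectify(img,c,124,575,170,35,700);cv2.imwrite('pics/r8b.png',a[100:])
P=np.load('pics/w8_P.npy')
g=(img.astype(int).sum(2)>600)
m=(abs(P[...,2]-123.5)<4)&(np.hypot(P[...,0]-572,P[...,1]-172)<45)
q=np.ascontiguousarray(P[m][:,:2],dtype=np.float32);print(m.sum(),cv2.minAreaRect(q))
c0=q.mean(0);w=np.linalg.svd(q-c0,full_matrices=False)[2][0];w*=np.sign(w[0]);print(c0,w,np.arctan2(w[1],w[0]))
n=np.array([-w[1],w[0]]);s=(q-c0)@w;t=(q-c0)@n;print(s.min(),s.max(),t.min(),t.max(),'axis',c0+w*(s.min()+16)+n*(t.min()+t.max())/2,c0+w*(s.max()-33))
m=(abs(P[...,2]-87)<3)&(np.hypot(P[...,0]-566,P[...,1]-172)<40)
q=np.ascontiguousarray(P[m][:,:2],dtype=np.float32);print('drum top',m.sum(),cv2.minEnclosingCircle(q))
E
```

```text
1562 ((575.3259887695312, 170.6554412841797), (17.99180030822754, 49.19382858276367), 79.66149139404297)
[572.3609 171.1518] [ 0.983  -0.1836] -0.1846074
-21.609726 27.60108 -8.984533 9.05891 axis [566.8533 172.218 ] [567.0537 172.1428]
drum top 1836 ((566.736328125, 172.3741455078125), 25.94923973083496)
```

View pics/r8b.png

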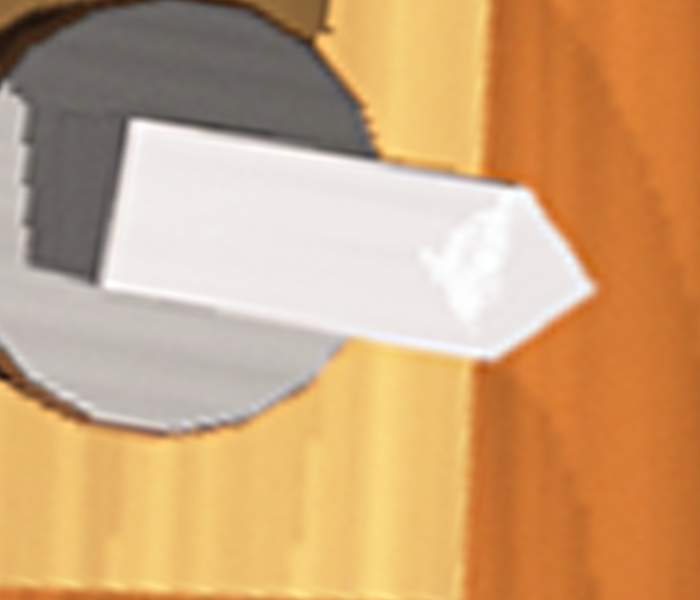

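```bash
python3 - <<'E'
from h import *
rel(down(1.387),(566.9,172.2,104))
E
```

```text
shift [0.0016 0.0014 0.1365] turn [0.0019 0.0021 0.0279]
```

{"name": "carry_out", "arguments": {
  "increments": "0.7 0.0015 0.001 0.04 0.002 0.002 0.028; 0.7 0.0015 0.001 0.08 0.002 0.002 0.028; 0.7 0.0015 0.001 0.12 0.002 0.002 0.028; 0.7 0.0015 0.001 0.1365 0.002 0.002 0.028; 0.7 0.0015 0.001 0.1365 0.002 0.002 0.028; 0.7 0.0015 0.001 0.1365 0.002 0.002 0.028"
}}

```text
clock: 10.1
eef_pos: [567.4, 171.0, 104.8]
ee_rot: [0.291, 3.128, 0.0]
ft_force: [0.4, -0.5, 0.3]
grip_width: 0.699
```

```bash
python3 - <<'E'
from h import *
st();rel(down(1.387),(566.9,172.2,104))
E
```

```text
{'clock': np.float64(10.1), 'joint_positions': array([ 0.2929,  0.2843, -0.1464,  1.1396, -0.0001,  0.4784]), 'qd': array([ 0.0068, -0.015 ,  0.0318,  0.0015,  0.002 , -0.0014]), 'joint_torque': array([ -0.0254, -50.8469,  32.5768,  -0.0248,  -0.0011,   0.0021]), 'eef_pos': array([567.3893, 171.0469, 104.8307]), 'ee_rot': array([0.2909, 3.1276, 0.0001]), 'ft_force': array([ 0.3936, -0.5497,  0.2552]), 'wrist_torque': array([-0.0425, -0.0296,  0.0601]), 'grip_width': np.float64(0.6992)}
shift [0.0007 0.001  0.0008] turn [ 0.0001  0.0005 -0.0017]
```

{"name": "carry_out", "arguments": {
  "increments": "0.7 0.0007 0.001 0.0008 0 0 0; 0 0.0007 0.001 0.0008 0 0 0; 0 0.0007 0.001 0.0008 0 0 0; 0 0.0007 0.001 0.0008 0 0 0; 0 0.0007 0.001 0.0008 0 0 0; 0 0.0007 0.001 0.0008 0 0 0; 0 0.0007 0.001 0.0008 0 0 0",
  "grip_force": 80
}}

```text
clock: 10.8
eef_pos: [567.3, 172.1, 104.9]
ee_rot: [0.291, 3.126, 0.0]
ft_force: [-0.4, -0.4, 5.9]
grip_width: 0.199
```

{"name": "carry_out", "arguments": {
  "increments": "0 0 0 0 0 0 0; 0 0 0 -0.01 0 0 0; 0 0 0 -0.03 0 0 0; 0 0 0 -0.06 0 0 0; 0 0 0 -0.09 0 0 0; 0 0 0 -0.12 0 0 0; 0 0 0 -0.13 0 0 0;  0 0 0 -0.13 0 0 0"
}}

```text
clock: 11.6
eef_pos: [567.7, 172.4, 236.2]
ee_rot: [0.291, 3.124, 0.002]
ft_force: [-0.7, 0.5, -2.7]
grip_width: 0.199
```

```bash
python3 - <<'E'
from h import *
st();snap('scene','s2');c=imaging.calibration('wrist');p,d=snap('wrist','w9'); np.save('pics/w9_P.npy',cloud(d,c))
a=cv2.imread('pics/s2.png');
rel(down(1.571-.375),(571.1,-180,230))
E
```

```text
{'clock': np.float64(11.6), 'joint_positions': array([ 0.295 ,  0.2535,  0.1026,  1.4156, -0.0004,  0.4805]), 'qd': array([-0.0016,  0.0197, -0.0619, -0.0297, -0.0008,  0.0009]), 'joint_torque': array([  0.0035, -54.5091,  37.7286,   0.4987,  -0.0025,   0.0001]), 'eef_pos': array([567.684 , 172.421 , 236.1574]), 'ee_rot': array([0.2905, 3.124 , 0.002 ]), 'ft_force': array([-0.6615,  0.4955, -2.6929]), 'wrist_torque': array([-0.0288, -0.0031,  0.0223]), 'grip_width': np.float64(0.1986)}
shift [-0.0693 -0.3452  0.0036] turn [-0.0004  0.0001  0.1893]
```

View pics/s2.png

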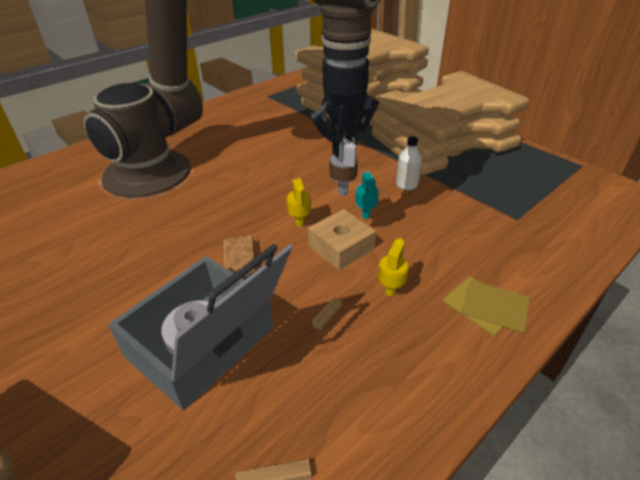

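View pics/w9.png

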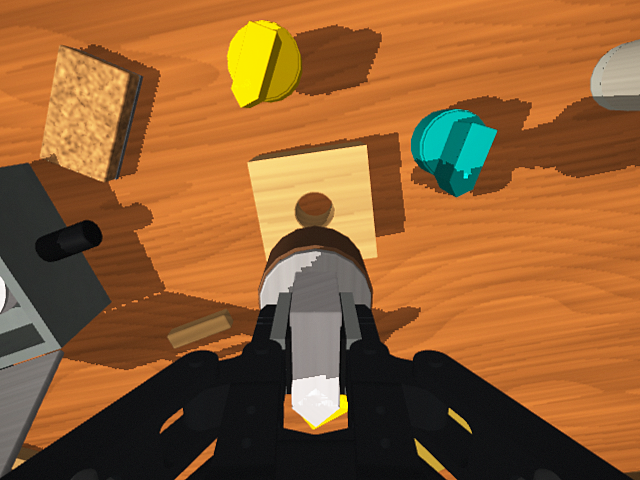

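```bash
python3 - <<'E'
from h import *
rel(down(1.571-.375),(610.2,-195.4,225))
E
```

```text
shift [-0.1106 -0.3531  0.0086] turn [-0.0004  0.0001  0.1893]
```

{"name": "carry_out", "arguments": {
  "increments": "0 -0.005 -0.03 -0.01 0 0 0.02; 0 -0.015 -0.08 -0.01 0 0 0.06; 0 -0.03 -0.13 -0.01 0 0 0.1; 0 -0.045 -0.18 -0.01 0 0 0.13; 0 -0.06 -0.23 -0.01 0 0 0.16; 0 -0.08 -0.28 -0.005 0 0 0.189; 0 -0.1 -0.33 0 0 0 0.189; 0 -0.11 -0.353 0.008 0 0 0.189"
}}

```text
clock: 12.5
eef_pos: [609.2, -197.8, 223.5]
ee_rot: [-0.587, -3.084, 0.001]
ft_force: [0.9, 0.8, -2.5]
grip_width: 0.197
```

{"name": "carry_out", "arguments": {
  "increments": "0 0 0 0 0 0 0; 0 0 0 0 0 0 0"
}}

```text
clock: 12.7
eef_pos: [608.0, -198.6, 220.3]
ee_rot: [-0.589, -3.079, -0.001]
ft_force: [-0.0, 0.9, -2.3]
grip_width: 0.196
```

```bash
python3 - <<'E'
from h import *
st();c=imaging.calibration('wrist');p,d=snap('wrist','w10'); np.save('pics/w10_P.npy',cloud(d,c))
np.savez('pics/w10_c.npz',**{k:np.array(c[k]) for k in('intrinsics','R','t')})
img=cv2.imread('pics/w10.png')
a=rectify(img,c,68,571,-180,45,400);b=rectify(img,c,68,571,-180,45,400)
cv2.imwrite('pics/r10.png',a)
E
```

```text
{'clock': np.float64(12.7), 'joint_positions': array([-0.3155,  0.3549,  0.2046,  1.4278, -0.0003,  0.0626]), 'qd': array([ 0.039 , -0.0296,  0.0085,  0.01  ,  0.0097,  0.0031]), 'joint_torque': array([ -1.7292, -59.177 ,  36.7702,  -0.2063,  -0.1473,  -0.0455]), 'eef_pos': array([ 608.0097, -198.5703,  220.3377]), 'ee_rot': array([-0.589 , -3.0785, -0.0009]), 'ft_force': array([-0.0441,  0.876 , -2.3293]), 'wrist_torque': array([0.0629, 0.0119, 0.0259]), 'grip_width': np.float64(0.1959)}
```

View pics/w10.png

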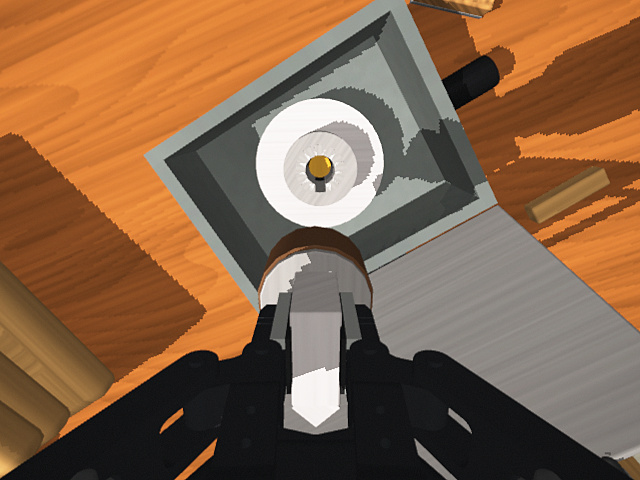

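View pics/r10.png

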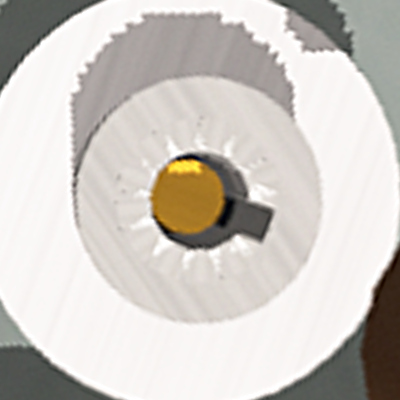

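```bash
python3 - <<'E'
from h import *
c=np.load('pics/w10_c.npz');img=cv2.imread('pics/w10.png');P=np.load('pics/w10_P.npy')
v,u=np.mgrid[0:480,0:640]
m=(u>255)&(u<380)&(v>225)&(v<320)
z=P[m][:,2];h,bb=np.histogram(z,np.arange(120,260,2));print([(int(bb[i]),int(h[i])) for i in range(len(h)) if h[i]>30])
zt=203
a=rectify(img,c,203,600,-198,45,600);cv2.imwrite('pics/r10b.png',a)
mm=m&(P[...,2]>198)&(P[...,2]<208)
# drum rim: contour points fit circle radius 26.5 from arc away
q=P[mm];print(mm.sum(),q.mean(0))
from scipy.optimize import least_squares
# use per-column topmost pixels (far rim)
pts=[]
for col in range(262,372,3):
    r=np.where(mm[:,col])[0]
    if len(r)>3: pts.append(P[r[0],col])
pts=np.array(pts)
s=least_squares(lambda p:np.hypot(pts[:,0]-p[0],pts[:,1]-p[1])-26.5,[608,-198],loss='soft_l1');print(s.x,np.abs(s.fun).mean())
s=least_squares(lambda p:np.hypot(pts[:,0]-p[0],pts[:,1]-p[1])-p[2],[608,-198,26.5],loss='soft_l1');print(s.x)
# tab top
m2=(u>285)&(u<350)&(v>360)&(v<430)&(P[...,2]>234)&(P[...,2]<246)
q=P[m2];print('tabtop',q.mean(0),q[:,2].max())
# hub
m3=(abs(P[...,2]-67.5)<4)&(np.hypot(P[...,0]-571,P[...,1]+180)<34)
print(cv2.minEnclosingCircle(np.ascontiguousarray(P[m3][:,:2],dtype=np.float32)))
E
```

```text
[(170, 75), (172, 90), (174, 100), (176, 94), (178, 109), (180, 91), (182, 127), (184, 114), (186, 109), (188, 126), (190, 122), (192, 128), (194, 139), (196, 168), (198, 653), (200, 222), (202, 2636), (204, 359), (206, 85), (208, 84), (210, 88), (212, 136), (214, 171), (216, 214), (218, 240), (220, 234), (222, 273), (224, 268), (226, 268), (228, 204), (230, 233), (232, 216), (234, 177), (236, 152), (238, 442)]
3955 [ 594.4077 -193.2301  202.5446]
[ 608.2241 -198.4601] 0.2602237869706939
[ 607.4045 -198.1123   25.7363]
tabtop [ 622.5395 -204.0874  239.2855] 245.9959579362783
((570.9485473632812, -180.1341094970703), 28.161666870117188)
```

View pics/r10b.png

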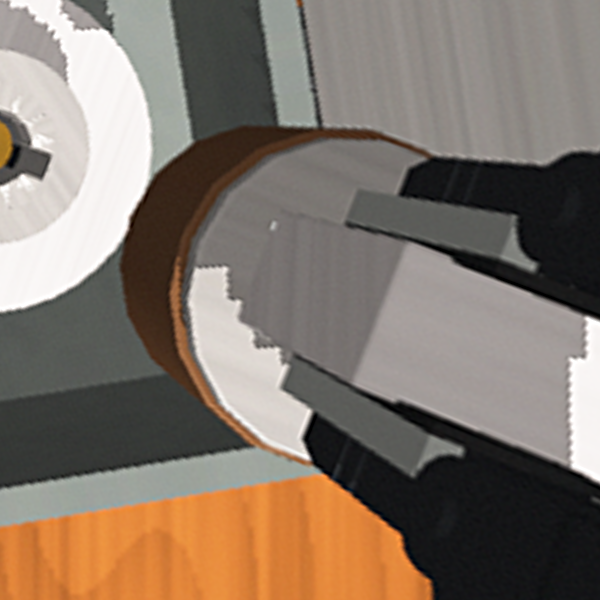

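```bash
python3 - <<'E'
from h import *
rel(down(1.571-.38),(570.9,-180.0,180))
E
```

```text
shift [0.041  0.0025 0.0417] turn [-0.0005 -0.0057  0.0034]
```

{"name": "carry_out", "arguments": {
  "increments": "0 0.02 0.001 0.005 0 -0.006 0.003; 0 0.041 0.0025 0.01 0 -0.006 0.003; 0 0.041 0.0025 0.025 0 -0.006 0.003; 0 0.041 0.0025 0.04 0 -0.006 0.003; 0 0.041 0.0025 0.04 0 -0.006 0.003; 0 0.041 0.0025 0.04 0 -0.006 0.003",
  "grip_force": 100
}}

```text
clock: 13.35
eef_pos: [570.6, -178.7, 182.0]
ee_rot: [-0.59, -3.085, 0.001]
ft_force: [0.2, -0.3, -2.5]
grip_width: 0.197
```

```bash
python3 - <<'E'
from h import *
st()
rel(down(1.571-.38),(570.9,-180.0,165))
E
```

```text
{'clock': np.float64(13.35), 'joint_positions': array([-0.3033,  0.2698,  0.0054,  1.3067, -0.0004,  0.0744]), 'qd': array([-0.009 , -0.0017,  0.0305,  0.0006, -0.0009,  0.0007]), 'joint_torque': array([  0.0468, -53.5024,  35.4129,  -0.0443,   0.0005,   0.0023]), 'eef_pos': array([ 570.641 , -178.6776,  181.9604]), 'ee_rot': array([-0.5897, -3.0854,  0.0005]), 'ft_force': array([ 0.2419, -0.256 , -2.4841]), 'wrist_torque': array([ 0.0166, -0.0459,  0.0054]), 'grip_width': np.float64(0.1967)}
shift [-0.0007 -0.0011  0.017 ] turn [-0.0004 -0.0003  0.0021]
```

{"name": "carry_out", "arguments": {
  "increments": "0 -0.0007 -0.0011 0.006 0 0 0.002; 0 -0.0007 -0.0011 0.011 0 0 0.002; 0 -0.0007 -0.0011 0.016 0 0 0.002; 0 -0.0007 -0.0011 0.016 0 0 0.002; 0 -0.0007 -0.0011 0.016 0 0 0.002"
}}

```text
clock: 13.85
eef_pos: [570.8, -180.0, 165.8]
ee_rot: [-0.593, -3.084, 0.001]
ft_force: [0.2, 0.2, -2.4]
grip_width: 0.194
```

```bash
python3 - <<'E'
from h import *
st()
rel(down(1.571-.38),(570.9,-180.0,152))
E
```

```text
{'clock': np.float64(13.85), 'joint_positions': array([-0.3053,  0.2745, -0.024 ,  1.2731, -0.0004,  0.0745]), 'qd': array([-0.0011, -0.0034,  0.0078,  0.0016, -0.0009, -0.0004]), 'joint_torque': array([  0.0454, -54.2087,  35.9949,  -0.018 ,  -0.0002,   0.0002]), 'eef_pos': array([ 570.7805, -180.0345,  165.7635]), 'ee_rot': array([-0.593 , -3.0843,  0.0005]), 'ft_force': array([ 0.2434,  0.2144, -2.3874]), 'wrist_torque': array([ 0.0113,  0.0048, -0.0143]), 'grip_width': np.float64(0.1936)}
shift [-0.0001  0.0001  0.0138] turn [-0.0005 -0.0007 -0.0001]
```

Tip is just above the bore (~3 mm). Descend gently to just above key contact.

{"name": "carry_out", "arguments": {
  "increments": "0 0 0 0.004 0 0 0; 0 0 0 0.007 0 0 0; 0 0 0 0.01 0 0 0; 0 0 0 0.013 0 0 0; 0 0 0 0.013 0 0 0"
}}

```text
clock: 14.35
eef_pos: [570.5, -179.9, 152.1]
ee_rot: [-0.593, -3.083, 0.0]
ft_force: [-0.1, -0.2, -2.3]
grip_width: 0.197
```

```bash
python3 - <<'E'
from h import *
st()
rel(down(1.571-.38),(570.9,-180.0,142))
E
```

```text
{'clock': np.float64(14.35), 'joint_positions': array([-0.3053,  0.2783, -0.0491,  1.2452, -0.0004,  0.0745]), 'qd': array([ 0.0009, -0.0024,  0.0104,  0.0084,  0.0004,  0.0014]), 'joint_torque': array([ -0.0082, -54.7646,  36.2212,  -0.1268,  -0.0027,  -0.    ]), 'eef_pos': array([ 570.4752, -179.9273,  152.0935]), 'ee_rot': array([-0.5928, -3.0834,  0.0003]), 'ft_force': array([-0.0951, -0.1833, -2.323 ]), 'wrist_torque': array([-0.0074,  0.0481, -0.0152]), 'grip_width': np.float64(0.1973)}
shift [-0.0004  0.0001  0.0101] turn [-0.0005 -0.0017 -0.0001]
```

Entered the bore without contact. Try through the keyway.

{"name": "carry_out", "arguments": {
  "increments": "0 0 0 0.003 0 -0.001 0; 0 0 0 0.005 0 -0.001 0; 0 0 0 0.007 0 -0.001 0; 0 0 0 0.009 0 -0.001 0; 0 0 0 0.009 0 -0.001 0"
}}

```text
clock: 14.85
eef_pos: [570.3, -179.9, 142.8]
ee_rot: [-0.593, -3.084, 0.0]
ft_force: [0.1, -0.2, -3.0]
grip_width: 0.192
```

```bash
python3 - <<'E'
from h import *
st()
rel(down(1.571-.38),(570.9,-180.0,123))
E
```

```text
{'clock': np.float64(14.85), 'joint_positions': array([-0.3054,  0.2804, -0.0669,  1.2247, -0.0004,  0.0746]), 'qd': array([-0.0004, -0.0015,  0.0069,  0.0041, -0.0012, -0.0012]), 'joint_torque': array([  0.0031, -54.7263,  36.0698,  -0.0851,  -0.0025,  -0.    ]), 'eef_pos': array([ 570.3079, -179.9084,  142.7848]), 'ee_rot': array([-0.593 , -3.0839,  0.0004]), 'ft_force': array([ 0.1094, -0.2021, -2.989 ]), 'wrist_torque': array([ 0.0009, -0.0294,  0.0338]), 'grip_width': np.float64(0.192)}
shift [-0.0006  0.0001  0.0198] turn [-0.0005 -0.0011 -0.0001]
```

{"name": "carry_out", "arguments": {
  "increments": "0 -0.0003 0 0.004 0 -0.001 0; 0 -0.0005 0 0.008 0 -0.001 0; 0 -0.0005 0 0.012 0 -0.001 0; 0 -0.0005 0 0.015 0 -0.001 0; 0 -0.0005 0 0.018 0 -0.001 0; 0 -0.0005 0 0.018 0 -0.001 0"
}}

```text
clock: 15.45
eef_pos: [571.1, -180.2, 125.1]
ee_rot: [0.593, 3.084, -0.001]
ft_force: [-1.3, -0.1, 6.4]
grip_width: 0.19
```

```bash
python3 - <<'E'
from h import *
st()
rel(down(1.571-.38),(570.9,-180.0,123))
E
```

```text
{'clock': np.float64(15.45), 'joint_positions': array([-0.3054,  0.2865, -0.098 ,  1.1853, -0.0005,  0.0745]), 'qd': array([ 0.0008, -0.0023,  0.0074,  0.0062, -0.0012,  0.0004]), 'joint_torque': array([  0.0176, -49.48  ,  32.1379,  -0.489 ,  -0.0024,  -0.0003]), 'eef_pos': array([ 571.094 , -180.1635,  125.1216]), 'ee_rot': array([ 0.5929,  3.0842, -0.0009]), 'ft_force': array([-1.2809, -0.1464,  6.3814]), 'wrist_torque': array([ 0.1119,  0.2563, -0.0021]), 'grip_width': np.float64(0.1901)}
shift [0.0002 0.0001 0.0021] turn [-0.0004  0.001  -0.0001]
```

{"name": "carry_out", "arguments": {
  "increments": "0 0 0 0.002 0 0.001 0; 0 0 0 0.004 0 0.001 0; 0 0 0 0.005 0 0.001 0; 0 0 0 0.005 0 0.001 0; 0 0 0 0.005 0 0.001 0"
}}

```text
clock: 15.95
eef_pos: [571.3, -180.3, 123.0]
ee_rot: [0.593, 3.082, -0.001]
ft_force: [-6.8, 1.4, 18.9]
grip_width: 0.195
```

```bash
python3 - <<'E'
from h import *
st()
E
```

```text
{'clock': np.float64(15.95), 'joint_positions': array([-0.3055,  0.2863, -0.103 ,  1.1786, -0.0006,  0.0744]), 'qd': array([-0.0001,  0.0017, -0.0002,  0.0003,  0.0018, -0.0001]), 'joint_torque': array([  0.1727, -42.834 ,  30.158 ,  -3.0474,   0.0444,   0.0336]), 'eef_pos': array([ 571.283 , -180.3117,  122.9665]), 'ee_rot': array([ 0.5926,  3.0824, -0.0014]), 'ft_force': array([-6.7778,  1.4082, 18.9141]), 'wrist_torque': array([0.4738, 1.4289, 0.0307]), 'grip_width': np.float64(0.1946)}
```

{"name": "carry_out", "arguments": {
  "increments": "0 0.0008 0 0.0035 0 0.002 0; 0 0.0008 0 0.004 0 0.002 0; 0 0.0008 0 0.004 0 0.002 0; 0 0.0008 0 0.004 0 0.002 0"
}}

```text
clock: 16.35
eef_pos: [571.2, -180.3, 122.9]
ee_rot: [0.592, 3.08, -0.002]
ft_force: [-7.3, 0.9, 22.3]
grip_width: 0.197
```

```bash
python3 - <<'E'
from h import *
st(); snap('wrist','w11'); snap('scene','s3'); snap('side','d3'); st()
c=imaging.calibration('scene');P=cloud(np.load('pics/s3_d.npy'),c)
s=cv2.imread('pics/s3.png')[230:420,90:310]; d=cv2.imread('pics/d3.png')[120:240,260:400]
cv2.imwrite('pics/z3.png',cv2.hconcat([cv2.resize(s,(400,345)),cv2.resize(d,(400,345))]))
E
```

```text
{'clock': np.float64(16.35), 'joint_positions': array([-0.3055,  0.2841, -0.1061,  1.1752, -0.0005,  0.0744]), 'qd': array([ 0.0003,  0.0007,  0.0001, -0.0011,  0.0011,  0.0003]), 'joint_torque': array([  0.2616, -39.7776,  28.3226,  -3.4431,   0.0305,   0.0127]), 'eef_pos': array([ 571.2093, -180.3073,  122.9221]), 'ee_rot': array([ 0.5922,  3.0798, -0.0017]), 'ft_force': array([-7.3393,  0.9001, 22.279 ]), 'wrist_torque': array([0.5357, 1.7062, 0.0179]), 'grip_width': np.float64(0.1972)}
{'clock': np.float64(16.5), 'joint_positions': array([-0.3055,  0.2841, -0.106 ,  1.1751, -0.0005,  0.0744]), 'qd': array([ 0.0009, -0.0009,  0.0004, -0.0006, -0.0013, -0.0005]), 'joint_torque': array([  0.2621, -39.7724,  28.3238,  -3.4446,   0.0308,   0.0128]), 'eef_pos': array([ 571.2396, -180.2997,  122.9509]), 'ee_rot': array([ 0.5921,  3.0798, -0.0017]), 'ft_force': array([-6.6512,  1.5248, 22.7162]), 'wrist_torque': array([0.5467, 1.7303, 0.0659]), 'grip_width': np.float64(0.1911)}
```

View pics/z3.png

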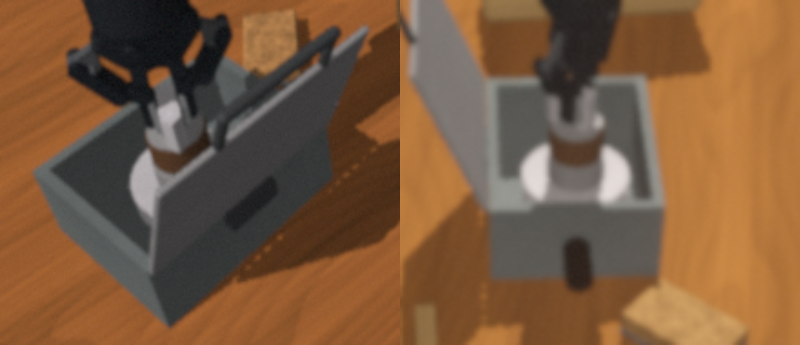

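View pics/w11.png

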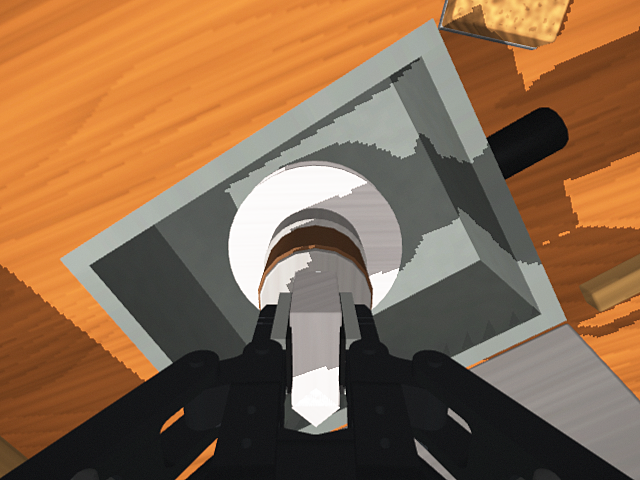

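View pics/s3.png

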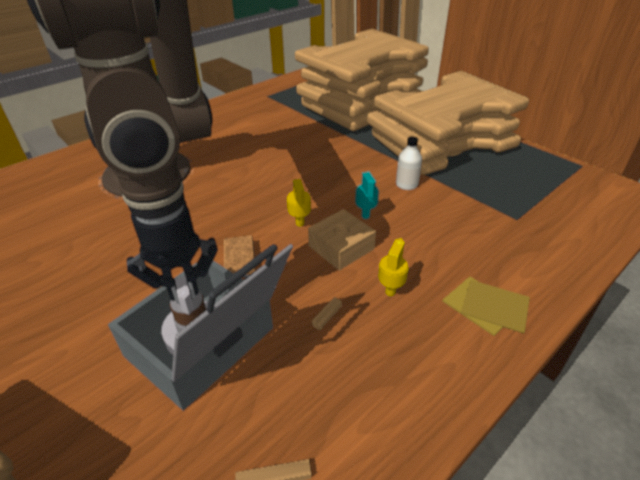

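```bash
python3 - <<'E'
from h import *
print(Rn.from_rotvec(bot.sense()['ee_rot']).as_matrix())
c=imaging.calibration('wrist');P=cloud(np.load('pics/w11_d.npy'),c)
v,u=np.mgrid[0:480,0:640]
m=(u>262)&(u<290)&(v>265)&(v<300)&(abs(P[...,2]-106)<8);q=P[m];print('drumtop',m.sum(),np.median(q,0))
m=(u>262)&(u<372)&(v>245)&(v<300)&(abs(P[...,2]-106)<3)
q=P[m];A=np.c_[q[:,:2]-[571,-180],np.ones(len(q))];print(len(q),np.linalg.lstsq(A,q[:,2],rcond=None)[0])
P=cloud(np.load('pics/s3_d.npy'),imaging.calibration('scene'))
e=np.array([np.cos(.161),np.sin(.161),0]);H=np.array([654.8,-166.9,88])
f=np.array([-e[1],e[0],0]);D=P-H;a=D@e;b=D@f;z=D[...,2]
m=(abs(b)<90)&(z>20)&(z<160)&(a>0)&(a<110);print('cover th',m.sum(),np.pi/2+np.median(np.arctan2(a[m],z[m])), np.pi/2+np.arctan(np.polyfit(z[m],a[m],1)[0]))
E
```

```text
[[-0.9287  0.3708  0.0051]
 [ 0.3708  0.9287 -0.0021]
 [-0.0055 -0.0001 -1.    ]]
drumtop 810 [ 555.1617 -192.6186  105.7062]
3018 [  0.0099  -0.0058 105.8958]
cover th 3682 2.0010041726514505 1.9393037499975248
```

```bash
python3 - <<'E'
from h import *
rel(down(1.571-.38),(570.95,-180.1,122))
E
```

```text
shift [0.0003 0.0001 0.0009] turn [-0.0001  0.0055 -0.0001]
```

{"name": "carry_out", "arguments": {
  "increments": "0 0.0015 0 0.004 0 0.011 0; 0 0.0015 0 0.004 0 0.011 0; 0 0.0015 0 0.004 0 0.011 0; 0 0.0015 0 0.004 0 0.011 0; 0 0.0015 0 0.004 0 0.011 0"
}}

```text
clock: 17.0
eef_pos: [571.3, -180.3, 122.9]
ee_rot: [0.593, 3.085, 0.0]
ft_force: [-4.8, 0.8, 20.9]
grip_width: 0.196
```

```bash
python3 - <<'E'
from h import *
st(); print(Rn.from_rotvec(bot.sense()['ee_rot']).as_matrix()[:,2])
E
```

```text
{'clock': np.float64(17.0), 'joint_positions': array([-0.3058,  0.2881, -0.1008,  1.1814,  0.0002,  0.0741]), 'qd': array([ 0.0013,  0.0002, -0.0012, -0.0009, -0.0008,  0.0012]), 'joint_torque': array([  0.2538, -40.6445,  27.6038,  -2.1978,   0.1015,   0.0343]), 'eef_pos': array([ 571.2558, -180.2746,  122.9402]), 'ee_rot': array([0.5929, 3.0845, 0.0001]), 'ft_force': array([-4.843 ,  0.8068, 20.8705]), 'wrist_torque': array([0.2809, 1.0885, 0.0417]), 'grip_width': np.float64(0.1959)}
[ 0.0006 -0.     -1.    ]
```

```bash
python3 - <<'E'
from h import *
for i in range(4): imaging.camera('side')
s=bot.sense();print(s['eef_pos'],s['ft_force'],s['clock'],s['grip_width'])
print(bot.hand_in())
E
```

```text
[ 571.2714 -180.2902  122.9367] [-5.008   0.7467 20.7917] 17.2 0.19418322616599895
the job is handed in; nothing more can be done
None
```

I opened the cover, put the grey sanding drum from the wooden block into the hub, and handed the job in at 17.2 s, still gripping the drum and pressing it home. The key was lined up beforehand, so it slid straight into the keyway and I did not have to turn the drum to find it.

**Last checks**
- **Seating:** the tool stopped at z = 122.9 mm, where about 123 was expected for fully home. It did not go lower when I pushed harder. The wrist showed about 21 N upward, against roughly 10 N from the spring alone. The drum's top measured 105.7–105.9 mm, with 106 expected.
- **Grip:** I held it at 100 N. The camera showed no slip in the fingers, and the tool was vertical to within 0.001 rad.
- **Cover:** it rests open. Two estimates from the camera depth gave 1.94 and 2.00 rad, on either side of the stop at 1.95.
- **Other things on the bench:** the sanding block, offcut, glue bottle and the yellow and turquoise look-alikes looked undisturbed in the last overview picture.

**What was not perfect:** a sideways force of about 5 N and a moment of about 1.1 N m remained at the wrist while pressing. I could not read the ejector's travel directly, so I judged it from the tool height and the force.

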